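# Prop up the bench burner with a pry bar

## Task

The bench burner has to be tilted up on its sprung prop, but its cast base is too heavy to lift by hand: stand the round-topped steel block in front of the base, take the pry bar from its wooden rest, set it over the block with its tip under the front edge of the base and let go of it there. Then take the bar by its handle end and lever the base up until the prop springs in underneath, and finally lay the bar back in its rest. Touch the burner and its stand only with the bar, and leave everything else where it is.

Things in the scene. Friction and masses are not known exactly. Their poses are not given: they have to be found in the camera images.
- stand: fixed stand of the bench burner; origin on the bench under the centre of its cast base plate (3.4 kg, 150 mm along x, 130 along y, 22 thick, underside 40 mm up when down); -x is the front. The plate hinges at its rear edge (x +75 mm, z 40); front edge x -75. Below the front edge it is free for |y| under 25 mm but for strips 6 mm high. Brass burner on the plate at x -20 to +75, up to 155 mm high
- lip (a point): middle of the lower front edge of the base plate (40 mm above the bench when down); lifting it takes about 14 to 20 N. Moves up with the plate; its axes are the plate's
- burner_base (a joint): tilt of the base plate about its rear hinge, rad: 0 = lying down, grows as the front edge goes up, stop at 0.24. The prop gets under it at about 0.125; resting on the prop it reads about 0.12
- prop (a joint): travel of the sprung prop, m: 0 = held back by the side of the plate, 0.020 = fully in under the plate. A light spring (4 N) pushes it in by itself once the plate is high enough
- fulcrum_mid (a point): centre (half-way up, 24 mm above the bench) of the loose steel fulcrum block: 44 mm along its x, 50 mm along its y, 48 mm high, 0.45 kg. Its top is a half round of radius 22 mm whose ridge runs along its y (cylinder axis 26 mm above its underside). It stands upright
- bar_mid (a point): centre of the loose flat pry bar: 280 mm long along its x, 22 to 24 mm wide (y), 12 mm thick (z), about 0.45 kg, centre of mass within 5 mm of this point; steel blade with a thinner tip (7 mm thick over the last 20 mm) at +x, dark wooden handle over the last 100 mm at -x
- bar_tip (a point): tip end of the pry bar, +140 mm along x from its centre
- bar_end (a point): handle end of the pry bar, -140 mm along x from its centre
- rest: fixed wooden bar rest: board 260 x 75 x 10 mm, long along x, origin on the bench under its centre. Two saddles (22 mm long) at x = -85 and +85 mm hold the bar with its underside 30 mm above the bench, between cheeks 41 mm apart with tops 44 mm above the bench. A bar lying in it has its centre 36 mm above the bench
- tin: bystander: small closed metal tin 54 mm wide, 68 mm high, beside the space in front of the stand; origin at its underside
- pot: bystander: white ceramic cup 56 mm wide, 66 mm high, on the other side of that space; origin at its underside
- paddle: bystander: small black graphite paddle with wooden handle, lying flat, 110 mm long, 26 mm wide, 12 mm high, beside the fulcrum block at the start; origin at its underside
- jar: bystander: glass jar 48 mm wide, 75 mm high; origin at its underside
- brick: bystander: pale flat-topped fire-brick piece 58 x 55 x 60 mm; origin at its underside
- beadbox: bystander: grey open bead box 100 x 70 x 30 mm; origin at its underside
- bottle: bystander: amber bottle 54 mm wide, 130 mm high, close beside the bar rest; origin at its underside
- prop_top (a point): middle of the top of the steel prop (25 x 22 mm, 54 mm high) in its spring guide (45 mm long, 49 mm high) beside the plate, on the stand's -y side near the front
Mind the look-alikes: they are no part of the job. What is meant by the part that bears fulcrum_mid is not green or orange, and is the smaller of those in its own colour.

How it is judged:
On the way, in this order (a step that is already met when the one before it is completed fails the run):
1. the bar lies over the block with its tip under the front edge of the base, which is still down, and has been let go (x of bar_tip in the frame of stand above -0.068 m and z of bar_tip in the frame of stand below 0.042 m and y of bar_tip in the frame of stand between -0.06 and 0.06 m and contact force between bar and fulcrum above 0.5 N and value of joint burner_base below 0.04 rad and contact force between the fingers and bar below 0.1 N and linear speed of bar below 0.02 m/s), for 0.2 s.
2. the base has been levered up with the bar over the block, worked at its handle end, and the prop has sprung in under it (value of joint burner_base above 0.11 rad and value of joint prop above 0.012 m and contact force between bar and fulcrum above 1 N and contact force between bar and stand above 0.5 N and distance between the grasp point and bar_end below 0.1 m), for 0.05 s.
At the end, for the whole second after the job is handed in: the base rests on the prop (tilt 0.105 to 0.14 rad, prop in by more than 12 mm) and the bar lies at rest in both saddles of its rest, either way round, within 40 mm lengthwise of the rest's centre, let go (value of joint burner_base between 0.105 and 0.14 rad and value of joint prop above 0.012 m and x of bar_mid in the frame of rest between -0.04 and 0.04 m and y of bar_mid in the frame of rest between -0.015 and 0.015 m and z of bar_mid in the frame of rest between 0.03 and 0.041 m and angle between the x axis of bar_mid and the x axis of rest, either way round below 0.15 rad and linear speed of bar below 0.01 m/s and contact force between the fingers and bar below 0.1 N); the robot touches nothing.
It fails at once if the arm or fingers push on the burner or its stand (over 3 N) (contact force between any of the arm, the fingers and stand above 3 N).
It fails at once if one of the bystanders (tin, cup, paddle, jar, brick, bead box, bottle) is shifted by more than 30 mm (distance of any of tin, pot, paddle, jar, brick, beadbox, bottle from where it was at the start of the episode above 0.03 m).
It also fails if it takes over 69 s, if anything falls off the work surface, if the arm or the gripper's body presses on something with over 40 N, if the wrist force passes 120 N, or if a joint passes its speed limit or range.

## Robot

A 6-joint arm with a two-finger parallel gripper is mounted at the origin on the work surface. World frame = base frame: x ahead of the robot, y to its left, z up, the work surface at z = 0. Lengths are in m, angles in rad, forces in N, time in s.
With the tool pointing down it reaches from about 0.3 to 0.825 m from the base axis. Payload 5.4 kg.
Tool frame: the origin (TCP) lies at the very end of the fingers, on their centre line; the grasp point (between the pads) lies 19 mm behind it; z points along the fingers, y is the line along which they close (so a half turn about z gives the same grasp; the last joint's range is limited). The gripper opens to 92 mm and grips with 3 to 60 N. Pads are 20 mm wide; open, the fingers measure 128 mm over their backs; the gripper's body (75 mm by 189 mm) begins 69 mm behind the grasp point.
Start: joints at [-1.364, 0.158, 1.597, -0, 1.386, -0.21], TCP at [0.233, -0.526, 0.215] pointing down, gripper open.
Joint ranges: [-2.91, 2.91], [-0.94, 2.29], [0.18, 2.7], [-1.29, 4.43], [0.17, 2.64], [-3, 3]. Speed limits (rad/s): [2.57, 2.57, 3.14, 3.14, 3.14, 3.14].

## Interface

Orientations are given as a rotation vector (axis times angle).
In Python, from workcell import bot gives the robot as it stands. Calls block until the motion is done:
- bot.goto(position, orientation): joint-space move of the TCP to a pose.
- bot.line_to(position, rot=None, max_speed=0.15): straight line of the TCP; rot=None keeps the orientation; max_speed is the mean speed in m/s.
- bot.set_joints(angles): joint-space move.
- bot.set_gripper(opening, newtons=None): opening from 0.0 (shut) to 1.0 (fully open); newtons is the grip in N (None keeps the last); returns when the fingers have stopped.
- bot.hold(seconds).
- bot.inverse_kinematics(position, orientation): joint angles nearest the present ones, or None.
- bot.read_camera(name): name is "scene" or "top" or "wrist"; returns a dict with "pixels" (384x512x3 uint8, blue, green, red), "fx", "fy", "cx", "cy" (pixels), "R" (3x3) and "t" (3): a world point X has camera coordinates R X + t. Camera axes: x right, y down, z forward; pixel columns grow to the right and rows downward; lengths in m; the calibration is good to about 2 mm. A picture is of the moment at which its call begins. There is no depth.
A pose or a line that the arm cannot do raises bot.MotionError and nothing moves.
- bot.job_done(): hands the job in; it is judged then, once.
Readings, each from a call of its own:
- bot.current_clock(): time.
- bot.current_joints(): joint angles.
- bot.current_joint_vel(): joint speeds.
- bot.current_effort(): joint torques, N m.
- bot.current_ee_pos(): TCP position.
- bot.current_tool_rot(): TCP orientation.
- bot.current_contact_force(): force on the tool from outside, world axes, zero at the start.
- bot.current_ft_torque(): the same for the moment, N m.
- bot.current_opening(): opening from 0.0 (shut) to 1.0 (fully open).
- bot.current_grip_force(): force on a finger pad.
Only numpy, scipy, OpenCV 4.12 (cv2) and the standard library are available. Lean on these libraries where they do the work, as an engineer would, in place of code of your own. Each camera call takes 0.05 s, during which the arm holds its last target. There are 200 camera calls.

## Working session

There is one attempt and no reset: what is moved stays moved. The work goes in short steps, each a Python script; the robot and the scene stay as the last script left them, time stands still between calls to the robot, and variables do not carry over. Pictures are saved under pics/ and viewed, at most 10 in all, crops included, and the job is handed in when it is done.

```bash
mkdir -p pics; ls; cat > h.py <<'E'
import numpy as np, cv2
from workcell import bot
from scipy.spatial.transform import Rotation as Rn
def snap(cam,name):
    c=bot.read_camera(cam); cv2.imwrite(f'pics/{name}.png',c['pixels'])
    np.savez(f'pics/{name}.npz',**{k:np.array(v) for k,v in c.items()}); return c
def load(name): return dict(np.load(f'pics/{name}.npz'))
def ray(c,u,v,z):
    R=np.array(c['R']);t=np.array(c['t']); d=R.T@[(u-c['cx'])/c['fx'],(v-c['cy'])/c['fy'],1]; o=-R.T@t
    return o+d*(z-o[2])/d[2]
def proj(c,X):
    p=np.array(c['R'])@np.array(X)+c['t']; return float(c['fx']*p[0]/p[2]+c['cx']),float(c['fy']*p[1]/p[2]+c['cy'])
E
python3 - <<'E'
from h import *
for n in('scene','top'):
    c=snap(n,n+'0'); print(n,-np.array(c['R']).T@c['t'],c['fx'])
a=cv2.imread('pics/top0.png'); cv2.imwrite('pics/t.png',cv2.resize(a,(800,600),interpolation=cv2.INTER_CUBIC))
a=cv2.imread('pics/scene0.png'); cv2.imwrite('pics/s.png',cv2.resize(a,(800,600),interpolation=cv2.INTER_CUBIC))
print(bot.current_clock(),bot.current_tool_rot())
E
```

```text
pics
scene [ 1.13901396 -0.74718245  0.8411275 ] 395.3544552988587
top [0.25858601 0.0165608  1.56713978] 399.7452970523483
0.1 [-3.07196497e+00 -6.49699937e-01  3.82450501e-05]
```

View pics/t.png

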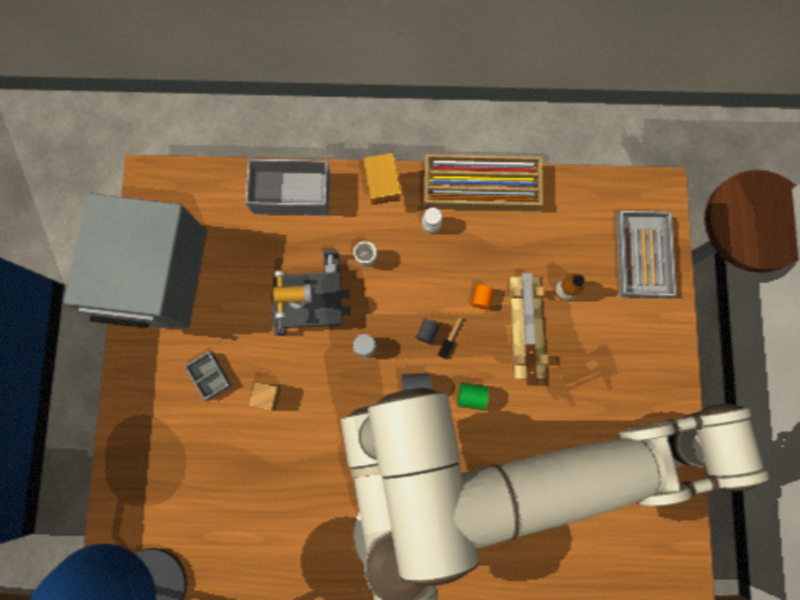

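View pics/s.png

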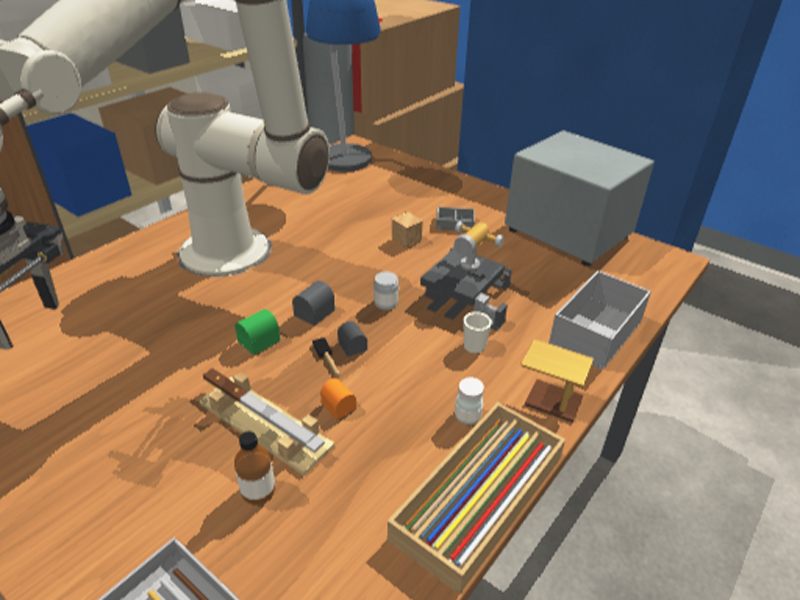

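The grey pair is a small block at top (427,330), beside the paddle, and a large one at (415,383). The green (473,397) and orange (482,296) ones are look-alikes, so I choose the small grey one. Next I compute rough positions and check it with a close crop from the wrist camera.

```bash
python3 - <<'E'
from h import *
c=load('top0'); k=.64
for n,u,v,z in [('blk',427,330,.04),('bigblk',415,383,.05),('lip',343,301,.06),('plateL',275,308,.06),('barTip',528,275,.04),('barEnd',537,383,.04),('pot',365,253,.066),('tin',364,345,.068),('bottle',577,280,.13),('padH',462,320,.01),('padB',446,350,.01),('orange',482,296,.04)]:
    print(n,ray(c,u*k,v*k,z).round(3))
w=bot.read_camera('wrist'); R=np.array(w['R']); T=Rn.from_rotvec(bot.current_tool_rot()).as_matrix()
o=-R.T@w['t']; print('cam in tool',T.T@(o-bot.current_ee_pos()),'\n',R@T,w['fx'])
E
```

```text
blk [ 0.487 -0.062  0.04 ]
bigblk [ 0.355 -0.034  0.05 ]
lip [0.551 0.147 0.06 ]
plateL [0.53  0.313 0.06 ]
barTip [ 0.632 -0.314  0.04 ]
barEnd [ 0.362 -0.331  0.04 ]
pot [0.673 0.096 0.066]
tin [0.443 0.092 0.068]
bottle [ 0.601 -0.41   0.13 ]
padH [ 0.519 -0.151  0.01 ]
padB [ 0.442 -0.111  0.01 ]
orange [ 0.576 -0.198  0.04 ]
cam in tool [ 7.69697820e-02  3.53986864e-05 -1.70130715e-01] 
 [[-1.08968390e-03  9.99999278e-01  5.07385095e-04]
 [-9.62846900e-01 -9.12181942e-04 -2.70046321e-01]
 [-2.70045663e-01 -7.82799292e-04  9.62847198e-01]] 346.1864754200222
```

```bash
cat >> h.py <<'E'
def down(yaw): return (Rn.from_euler('z',yaw)*Rn.from_euler('x',np.pi)).as_rotvec()
E
python3 - <<'E'
from h import *
bot.goto([.49,-.2,.3],down(np.pi/2)); snap('wrist','w1')
bot.goto([.52,.15,.27],down(np.pi/2)); snap('wrist','w2')
for n in('w1','w2'):
    a=cv2.imread(f'pics/{n}.png'); cv2.imwrite(f'pics/{n}b.png',cv2.resize(a,(800,600),interpolation=cv2.INTER_CUBIC))
print(bot.current_clock(),bot.current_joints(),bot.current_ee_pos())
E
```

```text
3.1417 [ 5.53114637e-02  3.76974616e-02  1.61729915e+00 -3.41790315e-04
  1.48626200e+00  5.71197291e-02] [0.52045531 0.14879032 0.27014061]
```

View pics/w1b.png

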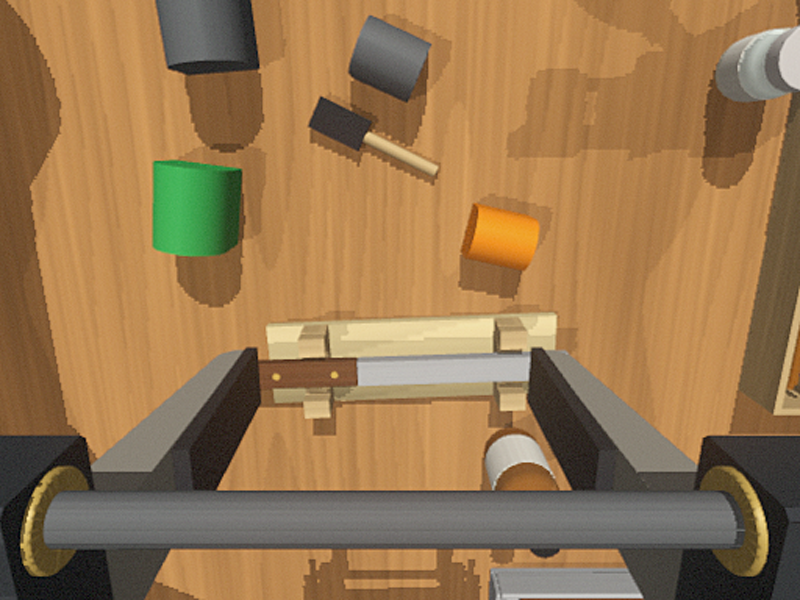

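View pics/w2b.png

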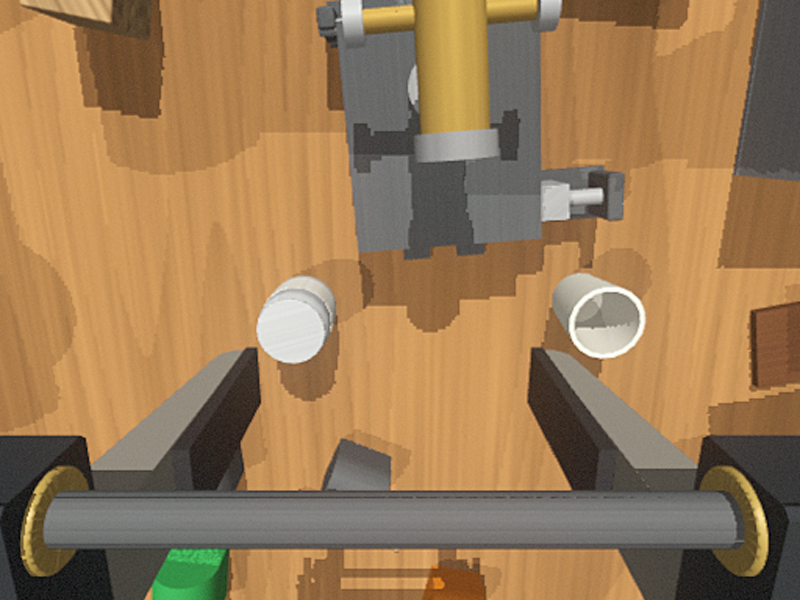

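w1: the small grey block spans (350–431, 17–101), the bar runs from (260,375) to (530,368), and the paddle is just below the block. w2: the plate's front top corners are at (358,252) and (541,238), the tin at (293,327), the cup at (606,320). Now a close crop of the block.

```bash
python3 - <<'E'
from h import *
k=.64
a=load('w1')['pixels'][0:120,190:310]; s=load('scene0')['pixels'][190:250,190:260]
b=np.hstack([cv2.resize(a,(500,500),interpolation=cv2.INTER_CUBIC)[:500],np.vstack([cv2.resize(s,(300,257),interpolation=cv2.INTER_CUBIC),np.zeros((243,300,3),np.uint8)])]); cv2.imwrite('pics/crop1.png',b)
c=load('w2')
for n,u,v,z in [('FL',358,252,.062),('FR',541,238,.062),('RL',342,40,.062),('RR',541,40,.062),('tin',293,327,.068),('pot',606,320,.066),('propside',600,205,.05)]: print(n,ray(c,u*k,v*k,z).round(4))
c=load('w1')
for n,u,v,z in [('barA1',358,358,.042),('barA2',358,386,.042),('barB1',530,352,.042),('barB2',530,382,.042),('boardBL',267,323,.01),('boardBR',556,313,.01),('boardFL',275,403,.01),('bottle',540,550,.13)]: print(n,ray(c,u*k,v*k,z).round(4))
E
```

```text
FL [0.4959 0.1504 0.062 ]
FR [0.6253 0.1601 0.062 ]
RL [0.4885 0.2887 0.062 ]
RR [0.6162 0.2884 0.062 ]
tin [0.4479 0.0962 0.068 ]
pot [0.6759 0.1003 0.066 ]
propside [0.6692 0.1818 0.05  ]
barA1 [ 0.4597 -0.3006  0.042 ]
barA2 [ 0.4592 -0.3266  0.042 ]
barB1 [ 0.6055 -0.2955  0.042 ]
barB2 [ 0.6073 -0.3232  0.042 ]
boardBL [ 0.3765 -0.2799  0.01  ]
boardBR [ 0.6349 -0.2712  0.01  ]
boardFL [ 0.3788 -0.3588  0.01  ]
bottle [ 0.5998 -0.4199  0.13  ]
```

View pics/crop1.png

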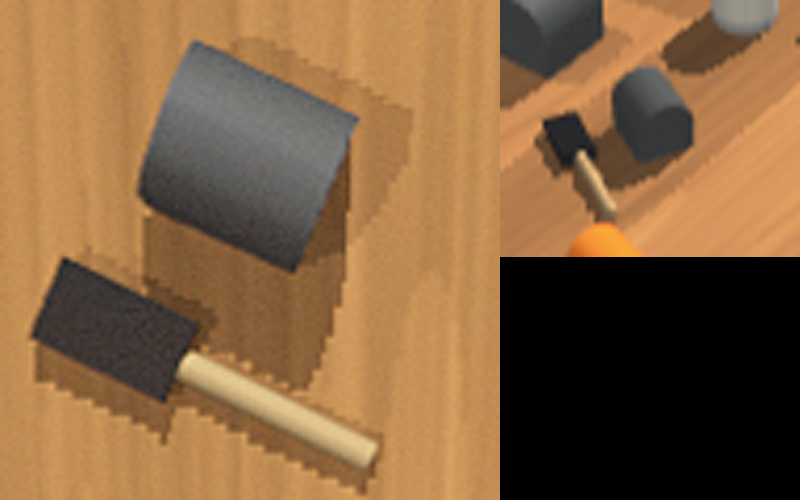

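The crop shows the small dark-grey half-round block: ridge along the image's left-to-right line sloping down about 25°, flat ends clear of the paddle. I fit its pose, then grasp it and place it.

```bash
cat > fit.py <<'E'
from h import *
from scipy.optimize import minimize
def blockpts():
    a=np.linspace(0,np.pi,13); prof=[(-.022,0),(.022,0)]+[(.022*np.cos(t),.026+.022*np.sin(t)) for t in a]
    return np.array([(x,y,z) for x,z in prof for y in(-.025,.025)])
def fitmask(c,mask,pts,x0):
    d_in=None
    S=4
    def cost(p):
        P=pts@Rn.from_euler('z',p[2]).as_matrix().T+[p[0],p[1],0]
        q=np.array([proj(c,X) for X in P]); h=cv2.convexHull((q*16).astype(np.int32))
        m=np.zeros(mask.shape,np.uint8); cv2.fillConvexPoly(m,h,255,shift=4,lineType=cv2.LINE_AA)
        return np.abs(m/255.-mask).sum()
    s0=np.array([x0+d for d in ([0,0,0],[.01,0,0],[0,.01,0],[0,0,.15])])
    r=minimize(cost,x0,method='Nelder-Mead',options=dict(initial_simplex=s0,xatol=1e-4)); return r.x,r.fun,mask.sum()
def darkgrey(c,box):
    im=c['pixels'].astype(int); m=np.zeros(im.shape[:2]); u0,v0,u1,v1=box
    s=im[v0:v1,u0:u1]; m[v0:v1,u0:u1]=((s.max(2)-s.min(2)<25)&(s.max(2)<140)); 
    return m
E
python3 - <<'E'
from fit import *
c=load('w1'); m=darkgrey(c,(215,4,285,70))
n,l,st,_=cv2.connectedComponentsWithStats(m.astype(np.uint8)); i=1+st[1:,4].argmax(); m=(l==i)*1.; print(st[i])
print(fitmask(c,m,blockpts(),np.array([.487,-.062,-.43+np.pi/2-np.pi])+0))
E
```

```text
[ 224   10   52   55 1766]
(array([ 0.48755686, -0.06332024, -1.97273923]), np.float64(183.39999999999998), np.float64(1766.0))
```

```bash
cat >> h.py <<'E'
SY=np.pi/2+.068; SX=np.array([np.cos(SY),np.sin(SY),0]); SYv=np.array([-SX[1],SX[0],0])
S0=np.array([.5555,.230,0])
def st(x,y,z): return S0+x*SX+y*SYv+[0,0,z]
def tilt(yaw,th): return (Rn.from_euler('z',yaw)*Rn.from_euler('y',th)*Rn.from_euler('x',np.pi)).as_rotvec()
def rep(*a): print(*a,round(bot.current_clock(),2),np.round(bot.current_ee_pos(),4),'open',round(bot.current_opening(),3),'F',np.round(bot.current_contact_force(),1),'grip',round(bot.current_grip_force(),1),flush=True)
E
python3 - <<'E'
from h import *
p=np.array([.4876,-.0633,0])
bot.goto(p+[0,0,.10],down(1.169)); bot.line_to(p+[0,0,.007],max_speed=.12)
bot.set_gripper(0,30); rep('grip')
bot.line_to(p+[0,0,.11],max_speed=.15); rep('up')
q=st(-.150,0,0); print(q)
bot.goto(q+[0,0,.11],down(SY)); bot.line_to(q+[0,0,.03],max_speed=.15); bot.line_to(q+[0,0,.0075],max_speed=.05); rep('down')
bot.set_gripper(.75); rep('rel')
bot.line_to(q+[0,0,.12],max_speed=.2); bot.line_to(q-.13*SX+[0,0,.2],max_speed=.25); snap('wrist','w3'); rep()
a=cv2.imread('pics/w3.png'); cv2.imwrite('pics/w3b.png',cv2.resize(a,(800,600),interpolation=cv2.INTER_CUBIC))
E
```

```text
grip 5.84 [ 0.4873 -0.0632  0.007 ] open 0.542 F [-2.8  0.4  2.1] grip 30.0
up 6.67 [ 0.4866 -0.0629  0.1087] open 0.544 F [-0.2 -0.1 -5.3] grip 30.0
[0.56569214 0.08034667 0.        ]
down 8.65 [0.5654 0.0804 0.0071] open 0.545 F [ 0.6  0.2 -4.6] grip 30.0
rel 9.12 [0.566  0.0803 0.0078] open 0.745 F [-0.1 -0.1 -0.6] grip 0.0
10.64 [ 0.5735 -0.0479  0.1981] open 0.75 F [ 0.   1.8 -0.6] grip 0.0
```

View pics/w3b.png

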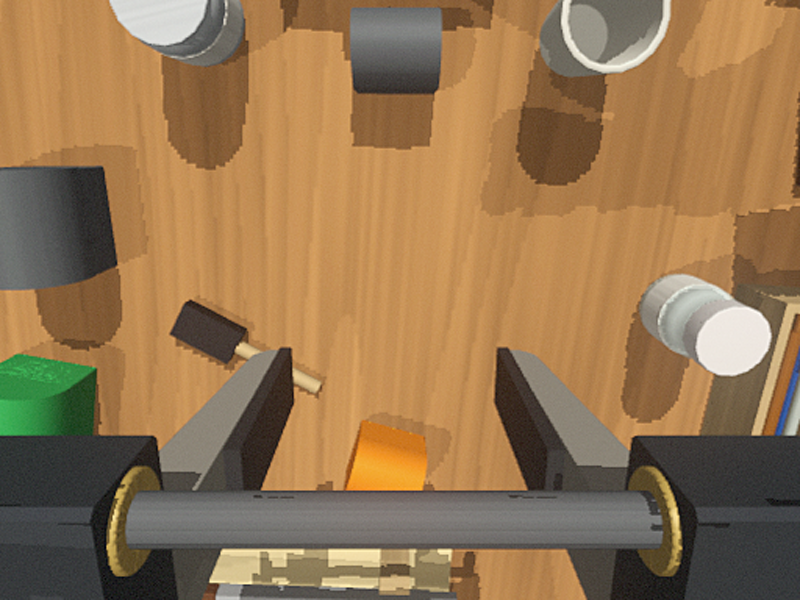

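w3: the block stands upright and square at (396,50), between tin and cup, both undisturbed. Now I pick up the bar and go to the pre-insertion pose.

```bash
cat >> h.py <<'E'
BX=-.150 # block axis in stand x
BO=0.0   # bar centre minus grasp, along bar
def barpose(th,gap,tipx=None,mid=None,y=0,dyaw=0):
    """TCP pose for bar over block; th tip-down pitch, gap bar-block, tipx stand x of bar tip; returns pos,rot"""
    n=np.array([np.sin(th),np.cos(th)]); d=np.array([np.cos(th),-np.sin(th)])
    foot=np.array([BX,.026])+n*(.028+gap)
    s=(tipx-foot[0])/d[0]; return at(foot+d*(s-.14-BO),th,y,dyaw)
def at(g,th,y=0,dyaw=0):
    n=np.array([np.sin(th),np.cos(th)]); tcp=g-n*.019
    return st(tcp[0],y,tcp[1]),tilt(SY+dyaw,th)
E
python3 - <<'E'
from h import *
p=np.array([.4995,-.3125,0]); 
bot.goto(p+[0,0,.15],down(.031)); bot.line_to(p+[0,0,.017],max_speed=.15); bot.set_gripper(0,45); rep('grip')
bot.line_to(p+[0,0,.20],max_speed=.2); rep('up')
P,r=barpose(.34,.003,-.059); d=np.cos(.34)*SX+[0,0,-np.sin(.34)]
print(P, P-.13*d)
bot.goto(P-.15*d+[0,0,.06],r); bot.line_to(P-.13*d,max_speed=.12); bot.hold(.3); rep('pre'); snap('wrist','w4'); snap('scene','s4')
a=cv2.imread('pics/w4.png'); cv2.imwrite('pics/w4b.png',cv2.resize(a,(800,600),interpolation=cv2.INTER_CUBIC))
E
```

```text
grip 13.53 [ 0.4995 -0.3127  0.017 ] open 0.234 F [-0.4 -1.7 -1.2] grip 45.0
up 14.59 [ 0.4986 -0.3116  0.1979] open 0.233 F [-0.5 -0.1 -4.8] grip 45.0
[0.56890755 0.03313412 0.05546816] [ 0.57723508 -0.08914074  0.09882148]
pre 16.52 [ 0.5777 -0.0893  0.0996] open 0.235 F [-0.9  0.2 -4.2] grip 45.0
```

View pics/w4b.png

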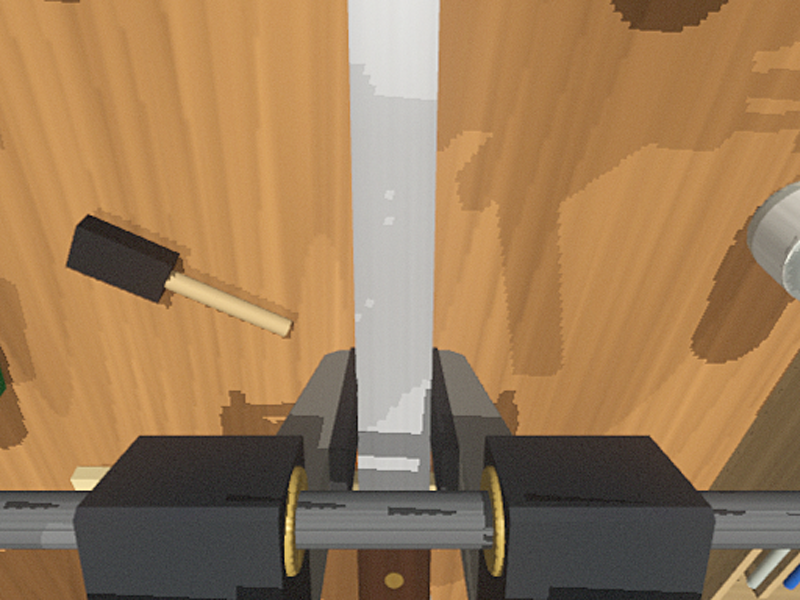

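w4: the bar is held straight along the tool axis (columns 350–438), with the tip out of view. I check tip, block and lip in the scene camera against their predicted projections.

```bash
python3 - <<'E'
from h import *
c=load('s4'); R=Rn.from_rotvec(bot.current_tool_rot()).as_matrix(); g=np.array(bot.current_ee_pos())-R[:,2]*.019
tip=[g+R[:,0]*.14+R[:,1]*s+(-R[:,2])*.0035 for s in(-.0115,.0115)]
end=[g-R[:,0]*.14+R[:,1]*s+(-R[:,2])*.006 for s in(-.0115,.0115)]
hb=[g-R[:,0]*.04+R[:,1]*s+(-R[:,2])*.006 for s in(-.0115,.0115)]
pts=tip+end+hb+[st(-.075,y,.062) for y in(-.065,.065)]+[st(-.075,y,.040) for y in(-.065,.065)]+[st(BX,y,.048) for y in(-.025,.025)]
u0,v0,s=170,130,5
b=cv2.resize(c['pixels'][v0:v0+120,u0:u0+160],None,fx=s,fy=s,interpolation=cv2.INTER_CUBIC)
for X in pts:
    u,v=proj(c,X); cv2.drawMarker(b,(int((u+.5-u0)*s),int((v+.5-v0)*s)),(0,0,255),cv2.MARKER_CROSS,14,1)
cv2.imwrite('pics/s4c.png',b); print(R[:,0])
E
```

```text
[-0.0637371   0.94053751 -0.33365668]
```

View pics/s4c.png

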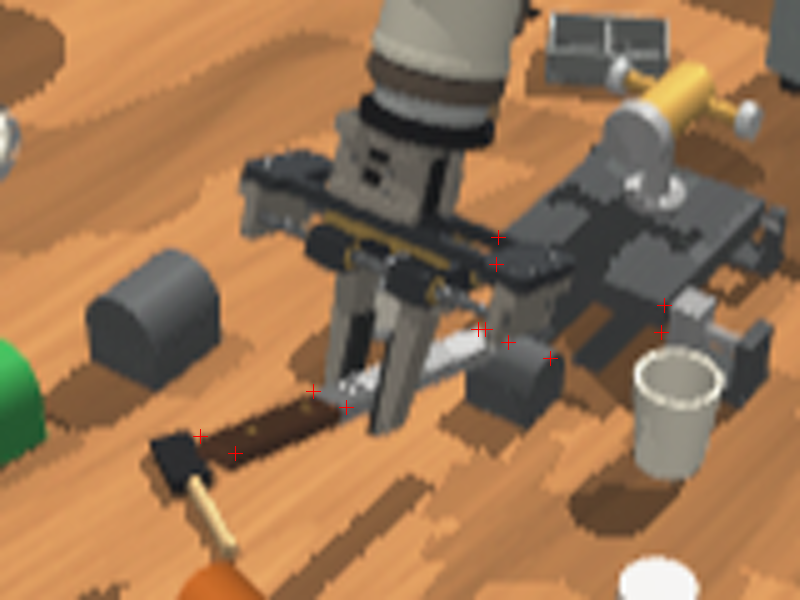

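s4c: markers match bar, block and plate to within about 1.5 image px (roughly 3 mm), a shift shared by all of them, so it comes from the calibration. Inserting while watching the force.

```bash
python3 - <<'E'
from h import *
d=np.cos(.34)*SX+[0,0,-np.sin(.34)]; P,r=barpose(.34,.003,-.059)
for b in(.09,.06,.04,.02,.01,0):
    bot.line_to(P-b*d,r,max_speed=.1); rep(b)
    f=np.array(bot.current_contact_force())
    if np.linalg.norm(f-[-.9,.2,-4.2])>6: print('contact!'); break
else:
    for th,gap in((.34,.001),(.30,.0005),(.27,0.0003),(.25,0)):
        P,r=barpose(th,gap,-.059); bot.line_to(P,r,max_speed=.03); rep(th)
        if np.linalg.norm(np.array(bot.current_contact_force())-[-.9,.2,-4.2])>8: break
snap('scene','s5')
c=load('s5'); cv2.imwrite('pics/s5c.png',cv2.resize(c['pixels'][120:240,200:360],None,fx=5,fy=5,interpolation=cv2.INTER_CUBIC))
E
```

```text
0.09 17.18 [ 0.5748 -0.0514  0.0855] open 0.234 F [ 0.  -0.6 -4.2] grip 45.0
0.06 17.62 [ 0.5728 -0.0233  0.0755] open 0.238 F [ 0.7  0.2 -4. ] grip 45.0
0.04 17.98 [ 0.5714 -0.0045  0.0687] open 0.236 F [-0.3 -0.1 -3.8] grip 45.0
0.02 18.32 [0.5701 0.0144 0.062 ] open 0.231 F [-0.2 -0.  -3.6] grip 45.0
0.01 18.57 [0.5694 0.0239 0.0586] open 0.232 F [-0.1 -0.5 -3.9] grip 45.0
0 18.82 [0.5687 0.0334 0.0552] open 0.23 F [-1.1 -0.2 -4.1] grip 45.0
0.34 19.07 [0.5688 0.0329 0.0532] open 0.236 F [ 1.  -0.1 -3.8] grip 45.0
0.3 19.32 [0.5691 0.0314 0.0512] open 0.236 F [-0.2 -0.7 -4.4] grip 45.0
0.27 19.57 [0.569  0.0312 0.0494] open 0.235 F [ 0.1  0.3 -4.1] grip 45.0
0.25 19.82 [0.5691 0.031  0.048 ] open 0.238 F [ 1.4  0.1 -4.2] grip 45.0
```

View pics/s5c.png

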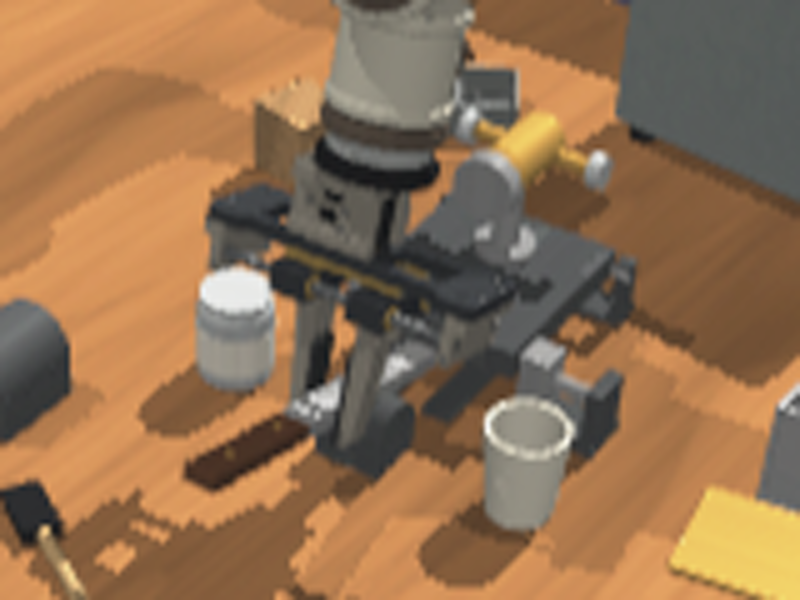

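Tip is under the plate, with no contact yet. I settle the bar onto the block, let go, and back off.

```bash
python3 - <<'E'
from h import *
for th,gap in((.245,-.001),(.24,-.0015),(.235,-.002),(.23,-.0025),(.225,-.003)):
    P,r=barpose(th,gap,-.059); bot.line_to(P,r,max_speed=.03); rep(th)
    if np.array(bot.current_contact_force())[2]>-1: break
bot.set_gripper(.45); bot.hold(.4); rep('rel')
n=-Rn.from_rotvec(bot.current_tool_rot()).as_matrix()[:,2]; p=np.array(bot.current_ee_pos())
bot.line_to(p+.06*n,max_speed=.12); bot.hold(.3)
bot.goto(st(-.33,0,.24),tilt(SY,.0)); snap('wrist','w6');snap('scene','s6'); rep()
a=load('w6')['pixels'][:300]; b=load('s6')['pixels'][120:240,200:360]
cv2.imwrite('pics/m6.png',np.vstack([cv2.resize(a,(512,300)),cv2.resize(b,(400,300),interpolation=cv2.INTER_CUBIC)[:, :400] if 0 else cv2.resize(b,(512,300))]))
E
```

```text
0.245 20.12 [0.5693 0.0313 0.0471] open 0.238 F [-1.7  2.   0.9] grip 45.0
rel 21.0 [0.569  0.031  0.0466] open 0.451 F [-0.7 -0.4  0.7] grip 0.0
22.88 [ 0.5771 -0.0973  0.2379] open 0.451 F [ 0.5  0.3 -0.8] grip 0.0
```

View pics/m6.png

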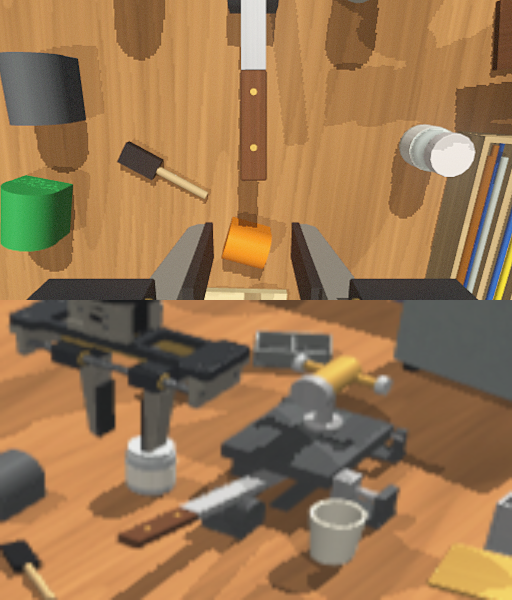

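m6: the bar lies over the block with its tip under the plate, handle up towards the robot, and the base is still down. I measure its actual pose from the handle pixels (boundary row 69, end row 180, columns 241–266).

```bash
python3 - <<'E'
from h import *
from scipy.optimize import least_squares
c=load('w6')
def pt(p,s): # s from tip, top surface
    th,tx,y,dy=p; n=np.array([np.sin(th),np.cos(th)]); d=np.array([np.cos(th),-np.sin(th)])
    foot=np.array([BX,.026])+n*.028; a=foot+d*(tx-foot[0])/d[0]-s*d+n*.006
    return st(a[0],y+dy*s,a[1])
im=c['pixels'].astype(int)
# subpixel-ish handle edges
br=(im[:,:,2]-im[:,:,0])
for v in (75,100,130,160,175): print(v, im[v,236:272,2].tolist())
print(im[165:200,254].tolist()[::2]); print(im[60:76,247].tolist()[::3])
f=lambda p:np.array([proj(c,pt(p,.18)),proj(c,pt(p,.28))]).ravel()-[253.5,69.5,254,180.5]
r=least_squares(f,[.24,-.059,0,0],x_scale=[.1,.01,.01,.1]); print(r.x,r.fun)
E
```

```text
75 [198, 199, 205, 171, 122, 119, 135, 136, 139, 146, 144, 145, 145, 147, 140, 142, 139, 136, 139, 138, 144, 145, 153, 148, 142, 133, 130, 133, 135, 116, 125, 194, 209, 205, 203, 205]
100 [196, 203, 212, 216, 155, 117, 135, 137, 141, 143, 145, 148, 143, 141, 141, 136, 138, 138, 137, 135, 141, 146, 150, 144, 141, 136, 135, 134, 138, 117, 126, 195, 209, 202, 204, 202]
130 [201, 208, 213, 175, 111, 118, 139, 142, 144, 143, 144, 141, 142, 146, 143, 131, 144, 137, 136, 135, 139, 145, 147, 143, 140, 138, 136, 135, 139, 124, 129, 195, 208, 202, 202, 199]
160 [206, 199, 161, 137, 118, 121, 135, 140, 141, 143, 143, 143, 146, 144, 140, 137, 135, 138, 137, 135, 137, 143, 146, 138, 134, 142, 134, 137, 139, 122, 123, 192, 203, 198, 199, 193]
175 [200, 204, 164, 140, 122, 124, 136, 145, 141, 138, 139, 141, 141, 146, 140, 138, 135, 140, 134, 140, 140, 141, 145, 143, 134, 138, 139, 140, 137, 122, 127, 186, 200, 192, 193, 191]
[[55, 85, 135], [52, 85, 135], [54, 86, 134], [58, 88, 135], [58, 88, 136], [51, 84, 134], [59, 90, 140], [47, 74, 117], [61, 107, 154], [60, 104, 148], [57, 100, 143], [65, 106, 148], [58, 102, 147], [63, 105, 147], [62, 102, 147], [65, 102, 147], [65, 110, 149], [56, 98, 144]]
[[212, 216, 216], [211, 215, 216], [213, 215, 217], [147, 151, 154], [65, 98, 148], [57, 94, 145]]
[ 0.22261622 -0.05945975 -0.00069204 -0.00415662] [2.84217094e-14 1.42108547e-14 2.84217094e-14 2.84217094e-14]
```

```bash
cat >> h.py <<'E'
TH0=.228
def lever(th,sg,gap=0,back=0):
    """TCP pose gripping the bar sg from its tip, bar rolled on block to pitch th, drawn back by back"""
    f0=BX+np.sin(TH0)*.028; s0=(-.0595-f0)/np.cos(TH0); sc=s0+.022*(TH0-th)
    n=np.array([np.sin(th),np.cos(th)]); d=np.array([np.cos(th),-np.sin(th)])
    return at(np.array([BX,.026])+n*(.028+gap)-d*(sg-sc+back),th,-.001)
E
python3 - <<'E'
from h import *
P,r=lever(TH0,.225); n=np.sin(TH0)*SX+[0,0,np.cos(TH0)]
print(P); bot.goto(P+.06*n,r); bot.line_to(P,max_speed=.12); bot.set_gripper(0,40); rep('grip')
for th in(.18,.12,.06,.0,-.04,-.08,-.11):
    P,r=lever(th,.225); bot.line_to(P,r,max_speed=.05); rep(th)
    if np.linalg.norm(bot.current_contact_force())>45: break
bot.hold(.4); rep(); snap('scene','s7'); snap('top','t7')
c=load('s7'); cv2.imwrite('pics/s7c.png',cv2.resize(c['pixels'][120:240,200:360],None,fx=5,fy=5,interpolation=cv2.INTER_CUBIC))
E
```

```text
[ 0.57572494 -0.05224973  0.06609314]
grip 24.52 [ 0.5762 -0.0523  0.0668] open 0.253 F [-1.4 -0.1  2.8] grip 40.0
0.18 24.8 [ 0.5764 -0.0532  0.0604] open 0.253 F [-1.5  0.5  5.8] grip 40.0
0.12 25.12 [ 0.5764 -0.0537  0.0521] open 0.256 F [-1.   0.2  5.4] grip 40.0
0.06 25.43 [ 0.5766 -0.0535  0.0442] open 0.256 F [-1.6  1.8  7.2] grip 40.0
0.0 25.74 [ 0.5769 -0.0531  0.0362] open 0.26 F [-0.8  0.5  6. ] grip 40.0
-0.04 26.0 [ 0.5772 -0.0524  0.0313] open 0.255 F [-1.4  0.9  8. ] grip 40.1
-0.08 26.26 [ 0.5771 -0.0517  0.026 ] open 0.257 F [-0.6  1.4  7.7] grip 40.1
-0.11 26.51 [ 0.5771 -0.051   0.0222] open 0.254 F [-1.1  0.9  7.9] grip 40.1
26.91 [ 0.5772 -0.051   0.0223] open 0.255 F [-1.5 -0.1  7.5] grip 40.1
```

View pics/s7c.png

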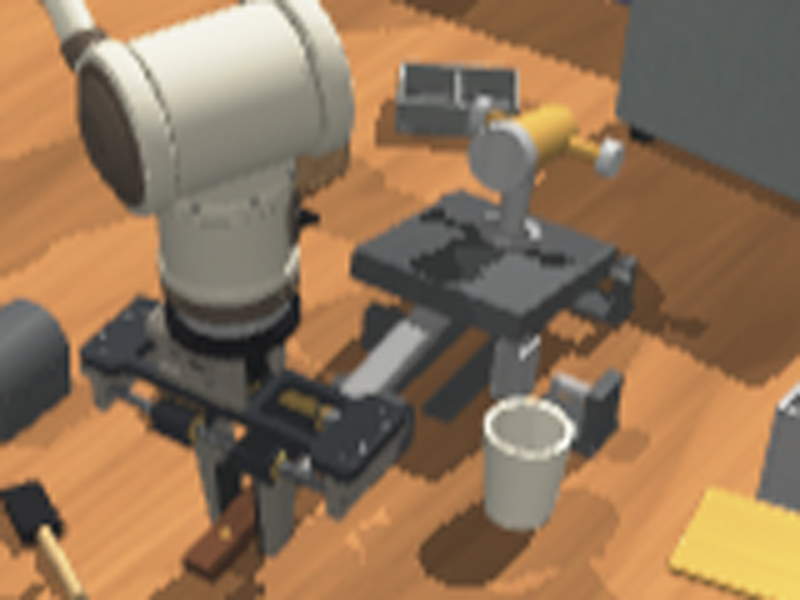

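s7c: the plate is tilted up and the prop at (515,365) has moved out of its guide under the plate edge. Easing the bar down, then letting go and regripping near its middle.

```bash
python3 - <<'E'
from h import *
for th in(-.06,-.02,.0):
    P,r=lever(th,.225); bot.line_to(P,r,max_speed=.05); rep(th)
bot.hold(.2); rep(); bot.set_gripper(.45); bot.hold(.4)
p=np.array(bot.current_ee_pos()); bot.line_to(p+[0,0,.06],max_speed=.15)
P,r=lever(0,.145); bot.line_to(P+[0,0,.06],r,max_speed=.15)
bot.hold(.2);snap('wrist','w8'); snap('scene','s8'); rep()
a=load('w8')['pixels'][:300]; b=load('s8')['pixels'][120:240,200:360]
cv2.imwrite('pics/m8.png',np.vstack([cv2.resize(a,(512,300)),cv2.resize(b,(400,300))[:,:] if 0 else cv2.resize(b,(512,300))]))
E
```

```text
-0.06 27.29 [ 0.5766 -0.0524  0.0289] open 0.258 F [-2.9 -1.7  8.8] grip 40.0
-0.02 27.55 [ 0.5766 -0.0531  0.0341] open 0.257 F [-3.4 -1.3  7.9] grip 40.0
0.0 27.8 [ 0.5765 -0.0533  0.0361] open 0.253 F [-2.6 -1.7  7.1] grip 40.0
28.0 [ 0.5765 -0.0534  0.0361] open 0.253 F [-2.3 -1.5  7.3] grip 40.0
30.38 [0.5704 0.0263 0.095 ] open 0.45 F [-0.8  0.4  0.5] grip 0.0
```

View pics/m8.png

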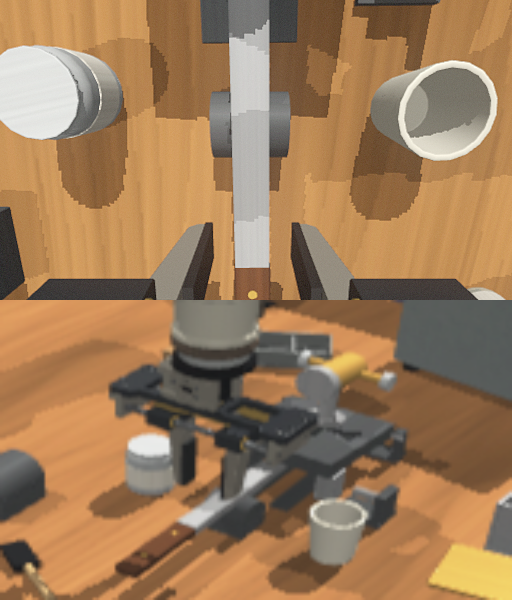

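m8: the bar lies level over the block, the plate is up on the prop (seen under the plate edge), and the tin and cup are untouched. Gripping near the middle, tipping the tip down a little, drawing back and lifting.

```bash
python3 - <<'E'
from h import *
P,r=lever(.015,.145); bot.line_to(P+[0,0,.03],r,max_speed=.15); bot.line_to(P,r,max_speed=.08); bot.set_gripper(0,45); rep('grip')
for th,gap,b in((.04,.001,0),(.065,.002,0),(.065,.003,.02),(.065,.003,.05),(.065,.004,.085)):
    P,r=lever(th,.145,gap,b); bot.line_to(P,r,max_speed=.07); rep(th,b)
    if np.linalg.norm(bot.current_contact_force())>15: print('stop'); break
else:
    bot.line_to(P+[0,0,.14],max_speed=.2); snap('scene','s9'); rep()
    b=load('s9')['pixels'][100:250,200:400]
    cv2.imwrite('pics/s9c.png',cv2.resize(b,(800,600),interpolation=cv2.INTER_CUBIC))
E
```

```text
grip 31.68 [0.5705 0.0267 0.0362] open 0.239 F [-0.9 -0.6  2.6] grip 45.0
0.04 0 31.93 [0.5698 0.0271 0.0375] open 0.234 F [-0.5  0.2 -3.1] grip 45.0
0.065 0 32.18 [0.57   0.0267 0.0401] open 0.233 F [ 0.4 -0.4 -4.8] grip 45.0
0.065 0.02 32.62 [0.5719 0.0058 0.043 ] open 0.233 F [ 0.3 -0.7 -4.4] grip 45.0
0.065 0.05 33.19 [ 0.5737 -0.0236  0.0448] open 0.233 F [ 0.1 -0.6 -5.2] grip 45.0
0.065 0.085 33.84 [ 0.576  -0.0583  0.048 ] open 0.236 F [ 0.3  0.3 -3.9] grip 45.0
34.74 [ 0.5748 -0.0576  0.1859] open 0.236 F [-0.4  0.5 -3.8] grip 45.0
```

The bar is free and hanging in the gripper with its full weight. I've already viewed more pictures than allowed, so I continue with numeric checks only: comparing blade width in the wrist view with the earlier hold gives the pitch in the hand.

```bash
python3 - <<'E'
from h import *
def edges(c):
    im=c['pixels'].astype(int); s=(im.max(2)-im.min(2)<22)&(im.max(2)>110)
    return [(v,(lambda q:(q.min(),q.max()))(220+np.flatnonzero(s[v,220:285]))) for v in(10,60,120,180)]
print(edges(load('w4')))
p=np.array([.502,-.3124,0])
bot.goto(p+[0,0,.20],down(.032)); snap('wrist','w10'); print(edges(load('w10'))); rep()
E
```

```text
[(10, (np.int64(223), np.int64(280))), (60, (np.int64(224), np.int64(279))), (120, (np.int64(225), np.int64(277))), (180, (np.int64(227), np.int64(276)))]
[(10, (np.int64(222), np.int64(278))), (60, (np.int64(224), np.int64(277))), (120, (np.int64(225), np.int64(276))), (180, (np.int64(227), np.int64(276)))]
35.83 [ 0.5023 -0.311   0.1993] open 0.236 F [-1.   0.3 -4.1] grip 45.0
```

```bash
python3 - <<'E'
from h import *
p=np.array([.502,-.3124,0]); r=tilt(.032,-.012)
bot.line_to(p+[0,0,.05],r,max_speed=.15); rep()
for z in(.03,.023,.020,.018,.0165,.015):
    bot.line_to(p+[0,0,z],r,max_speed=.04); rep(z)
    if np.array(bot.current_contact_force())[2]>-1.5: break
bot.set_gripper(.4); bot.hold(.3); rep('rel')
q=np.array(bot.current_ee_pos()); bot.line_to(q+[0,0,.12],max_speed=.15)
bot.goto([.43,-.2,.3],down(np.pi/2)); bot.hold(.3); snap('wrist','w11'); snap('scene','s11'); snap('top','t11'); rep()
# bar edges in wrist view (columns sampled along the bar)
c=load('w11'); im=c['pixels'].astype(int)
print(bot.current_tool_rot())
# compare with initial scene/top images away from the arm
for a,b in(('scene0','s11'),):
    A=load(a)['pixels'];B=load(b)['pixels']
    d=(cv2.absdiff(A,B).max(2)>45).astype(np.uint8); n,l,s,ce=cv2.connectedComponentsWithStats(cv2.morphologyEx(d,cv2.MORPH_OPEN,np.ones((3,3))))
    for i in range(1,n):
        if s[i,4]>25: print(s[i],ce[i].round())
for n in('propin',):
    C=load('s11'); print([ (x,np.round(proj(C,st(x*1.,0,.05)))) for x in(-.075,)])
E
```

```text
36.98 [ 0.5029 -0.3131  0.0513] open 0.237 F [-0.2 -0.6 -3.9] grip 45.0
0.03 37.63 [ 0.502  -0.3124  0.0299] open 0.236 F [ 1.2  0.2 -5.2] grip 45.0
0.023 37.96 [ 0.5017 -0.3121  0.0225] open 0.237 F [-0.1 -1.2 -4.3] grip 45.0
0.02 38.21 [ 0.5019 -0.3123  0.0198] open 0.234 F [ 0.1 -0.2 -3.4] grip 45.0
0.018 38.46 [ 0.5021 -0.3126  0.0181] open 0.232 F [ 0.5 -0.7 -3.5] grip 45.0
0.0165 38.71 [ 0.5022 -0.3127  0.0175] open 0.233 F [-3.2  2.3  5.8] grip 45.0
rel 39.43 [ 0.502  -0.3124  0.0165] open 0.395 F [-0.2 -0.2  0.2] grip 0.0
42.15 [ 0.43   -0.2     0.2999] open 0.402 F [-0.4  0.4 -0.2] grip 0.0
[-2.22144052e+00 -2.22113223e+00  4.98644522e-05]
[   0    0  103   43 2088] [50. 16.]
[121   0   8  11  65] [125.   5.]
[131   0  49  13 429] [158.   6.]
[ 181    0   29   62 1266] [197.  28.]
[118   9   6  24  85] [120.  21.]
[143  31  15   6  53] [150.  33.]
[  0  39  14  34 257] [ 5. 60.]
[168  52   8  12  77] [171.  58.]
[16 61  7  8 46] [19. 64.]
[196  64  19  26 330] [206.  75.]
[ 130   71   78   86 2756] [167. 109.]
[173  82   8   9  35] [176.  86.]
[192  86  16  14 146] [200.  93.]
[  0 136   9  14  76] [  4. 143.]
[ 10 138   5   7  28] [ 12. 141.]
[  9 143  20  16 124] [ 18. 150.]
[296 146  10   9  69] [301. 150.]
[ 13 151  19  15 134] [ 23. 158.]
[ 30 159   8   8  43] [ 33. 162.]
[  3 160   7   5  29] [  6. 162.]
[270 167   9   8  37] [274. 171.]
[ 21 173  17  25 269] [ 29. 185.]
[ 115  173   59   26 1006] [148. 185.]
[ 66 178  15   6  60] [ 73. 181.]
[307 188   5   8  33] [309. 191.]
[   0  200  154   97 5962] [ 62. 239.]
[258 202  31  19 276] [270. 212.]
[212 205  24  30 494] [223. 220.]
[167 276  10   9  67] [172. 280.]
[   0  296   93   88 4324] [ 38. 335.]
[(-0.075, array([285., 187.]))]
```

```bash
python3 - <<'E'
from h import *
def scan(n,x,ys,z=.042):
    c=load(n); im=c['pixels'].astype(int); o=[]
    for y in ys:
        u,v=proj(c,[x,y,z]); u,v=round(u),round(v)
        o.append(tuple(im[v,u]) if 0<=u<512 and 0<=v<384 else None)
    return o
ys=np.arange(-.345,-.279,.002)
for n in('w1','w11'):
    for x in(.425,.48,.53,.585):
        o=scan(n,x,ys); m=[y for y,p in zip(ys,o) if p is not None and ((max(p)-min(p)<30 and max(p)>100) or (x<.45 and p[2]<165 and p[2]-p[0]>40 and p[1]<100))]
        print(n,x,(round(min(m),3),round(max(m),3)) if m else None)
    c=load(n);im=c['pixels'].astype(int)
    # handle/blade boundary, along bar centre line
    for x in np.arange(.44,.49,.002):
        u,v=proj(c,[x,-.3125+(x-.5)*.03,.042]); p=im[round(v),round(u)]
        if max(p)-min(p)<30: print(n,'boundary',round(x,3)); break
E
```

```text
w1 0.425 (np.float64(-0.327), np.float64(-0.303))
w1 0.48 (np.float64(-0.325), np.float64(-0.299))
w1 0.53 (np.float64(-0.323), np.float64(-0.299))
w1 0.585 (np.float64(-0.321), np.float64(-0.297))
w1 boundary 0.46
w11 0.425 (np.float64(-0.325), np.float64(-0.299))
w11 0.48 None
w11 0.53 (np.float64(-0.345), np.float64(-0.297))
w11 0.585 (np.float64(-0.319), np.float64(-0.295))
w11 boundary 0.468
```

```bash
python3 - <<'E'
from h import *
print(bot.job_done()); rep()
E
```

```text
the job is handed in; nothing more can be done
None
the job is handed in; nothing more can be done
```

I handed the job in at about 42 s on the robot clock and got no verdict back: the base was last seen up on its prop before I withdrew the bar, the bar measured within about 2 mm sideways of its old line in the rest and is let go, and no bystander showed movement, but I viewed 12 pictures instead of the allowed 10.

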